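Pump up the slack vacuum anchor on the animation light table

TASK

Two vacuum anchors stand on the light table; one has leaked and its steel gauge pin has sunk nearly flush, while the other's pin stands well out. With closed fingertips, press the black plunger of the leaked anchor all the way down and let it spring all the way back up, again and again, until its gauge pin stands fully out, as far as the other anchor's, then move clear so the plunger is up again. Only press: do not pull the plunger up, touch either gauge pin, press the other anchor's plunger or disturb anything else on the desk.

Things in the scene. Friction and masses are not known exactly. Their poses are not given: they have to be found in the camera images.
- slack_anchor: The leaked vacuum anchor: its gauge pin starts 2 to 14 mm out of its collar. Grey round housing 50 mm high on a rubber foot 140 mm across, fixed on the 12 mm high light table; left or right place varies. Origin: centre of the foot's underside, z up; vertical plunger at x = -24 mm, y = 0; vertical pin at x = +36 mm, y = 0.
- slack_head (a point): Centre of the top of this anchor's plunger head, moving with it: black mushroom head 44 mm across (flat top 36 mm) on a 14 mm steel rod, above an aluminium barrel (34 mm wide, 40 mm collar, top 92 mm above the foot's underside). Head's top: 140 mm above the foot's underside at rest, 116 mm pressed home.
- slack_plunger (a joint): Plunger travel in m, grows as it is pressed straight down: 0 at rest, 0.024 at the bottom stop. A spring (350 N/m, about 9 N at the bottom, plus up to 2 N of pump resistance) returns it by itself. It can be pulled up to -0.010, but must not be.
- slack_gauge: This anchor's gauge pin: upright steel pin 10 mm across in a dark 20 mm collar, collar top 56 mm above the foot's underside. Origin: centre of the pin's tip; z up. Not to be touched.
- held_anchor: The other anchor, same build, already pumped up: its pin stands 42 mm out of its collar. Leave it alone. Grey round housing 50 mm high on a rubber foot 140 mm across, fixed on the 12 mm high light table; left or right place varies. Origin: centre of the foot's underside, z up; vertical plunger at x = -24 mm, y = 0; vertical pin at x = +36 mm, y = 0.
- held_head (a point): Centre of the top of this anchor's plunger head, moving with it: black mushroom head 44 mm across (flat top 36 mm) on a 14 mm steel rod, above an aluminium barrel (34 mm wide, 40 mm collar, top 92 mm above the foot's underside). Head's top: 140 mm above the foot's underside at rest, 116 mm pressed home.
- held_plunger (a joint): Plunger travel in m, grows as it is pressed straight down: 0 at rest, 0.024 at the bottom stop. A spring (350 N/m, about 9 N at the bottom, plus up to 2 N of pump resistance) returns it by itself. It can be pulled up to -0.010, but must not be.
- held_gauge: This anchor's gauge pin: upright steel pin 10 mm across in a dark 20 mm collar, collar top 56 mm above the foot's underside. Origin: centre of the pin's tip; z up. Not to be touched.
- slack_pin (a joint): Rise of the slack anchor's gauge pin in m: starts at 0 to 0.012 (at 0 its tip is 2 mm above the collar), fully out at 0.040, then stays. Each full stroke (down to the stop, then fully released) raises it 8 mm during the press, the first one by 6 to 15 mm; strokes under about 21 mm may not count. 3 to 5 strokes; extra strokes do nothing. Friction keeps it up.
- eraser: white eraser in a paper sleeve, 55 x 24 x 12 mm, lying between the two anchors. Origin: centre of its underside. Loose; to be left alone.
- sharpener: small boxy pencil sharpener with dark lid, 40 x 36 x 46 mm, between the anchors. Origin: centre of its underside. Loose; to be left alone.
- pencil: pencil lying at the left of the light table, 168 mm long, 8 mm thick. Origin: centre of its underside. Loose; to be left alone.
- marker: marker pen lying behind the anchors, 168 mm long, 14 mm thick. Origin: centre of its underside. Loose; to be left alone.
- ink_bottle: ink jar with black cap, 52 mm across, 65 mm high, behind the anchors. Origin: centre of its underside. Loose; to be left alone.
- tape_roll: roll of paper tape lying flat, 80 mm across, 18 mm high, behind the anchors. Origin: centre of its underside. Loose; to be left alone.
- pen_cup: dark metal cup of pens, 76 mm across, cup 95 mm high, pens to 154 mm, at the left of the light table. Origin: centre of its underside. Loose; to be left alone.
- peg_bar: flat aluminium drawing peg bar, 267 x 25 x 5 mm with three low pegs, at the right of the light table. Origin: centre of its underside. Loose; to be left alone.

How it is judged:
By the outcome, as a careful person would: the job done as asked, in the order asked, and still so for the second after the job is handed in, with the robot touching nothing.
It also fails if it takes over 38 s, if anything falls off the work surface, if the arm or the gripper's body presses on something with over 40 N, if the wrist force passes 120 N, or if a joint passes its speed limit or range.

ROBOT

A 7-joint arm with a two-finger parallel gripper is mounted at the origin on the work surface. World frame = base frame: x ahead of the robot, y to its left, z up, the work surface at z = 0. Lengths are in m, angles in rad, forces in N, time in s.
With the tool pointing down it reaches from about 0.425 to 0.875 m from the base axis. Payload 4.7 kg.
Tool frame: the origin (TCP) lies on the centre line of the jaws, within the pads' length; the fingertips stand 19 mm ahead of it and the grasp point (between the pads) is the TCP; z points along the fingers, y is the direction in which the jaws open and shut (so a half turn about z gives the same grasp; the last joint's range is limited). The gripper opens to 87 mm and grips with 3 to 60 N. Pads are 19 mm wide; open, the fingers measure 117 mm over their backs; the gripper's body (75 mm by 190 mm) begins 51 mm behind the grasp point.
Start: joints at [0.014, 0.321, -0.07, 1.45, 0.023, 1.371, -0.057], TCP at [0.65, -0, 0.242] pointing down, gripper open.
Joint ranges: [-2.86, 2.86], [-0.3, 2.09], [-1.38, 1.24], [0.06, 2.45], [-1.56, 4.7], [0.09, 2.05], [-2.69, 2.69]. Speed limits (rad/s): [2.57, 2.57, 3.14, 3.14, 3.14, 3.14, 3.14].

INTERFACE

Orientations are given as a 3x3 rotation matrix whose columns are the frame's x, y, z axes.
In Python, from plant import r gives the robot as it stands.
- The arm moves only by the tool drive_tool, never from a script. Its argument "motion" is a list of rows, each a list of 3 entries, a list of its own where there are three numbers: the closure, from 0 (fully open) to 1 (shut), then the shift along the tool's x, y, z in m, then the turn, a rotation vector about the tool's x, y, z in rad. In form: [[gripper, [dx, dy, dz], [ax, ay, az]], ...]. A call has 1 to 20 rows; each row is the pose to reach, as a shift and turn from the pose commanded when the call began, along the tool's axes at that moment; what a row does not reach only later rows make up. A row lasts 1/8 s, in which the tool goes at most 62.5 mm and 10.7 degrees, less where a joint would pass 70% of its speed; a pose out of reach is approached as far as the arm can. A call with a gripper value outside its range is refused whole. The fingers move at their own pace and stop on an object; "newtons" is the grip in N (left out, the last holds). Time passes only in rows, so rows that repeat a pose let the fingers close. It gives the time, the measured TCP pose, the force and the opening at its end, in the units of the state.
- r.read_state(): the state, without advancing time (a new reading comes with each control period).
- r.camera(name): name is "scene" or "side" or "wrist"; returns a dict with "color" (400x640x3 uint8, red, green, blue), "depth" (400x640 float32, m along the optical axis (not along the pixel's ray), 0 where there is no reading), "camera_matrix" (3x3 intrinsics, pixels), "world_to_cam" (4x4, takes a point from world to camera coordinates). Camera axes: x right, y down, z forward; pixel columns grow to the right and rows downward; lengths in m; the calibration is good to about 2 mm. The wrist camera is an equidistant fisheye: a pixel r from the principal point sees the ray r / f radians off the axis. A picture is of the moment at which its call begins.
- r.hand_in(): hands the job in, once; it reports no verdict.
Trained networks look in a picture, given as the dict that the camera call returned (one of the last four; its "shot" number tells which), for a name from the list of things; names that differ only in an ending like _2 or _b are one class to them, and where a whole thing is asked for, a point or a joint stands for the part that bears it (a point fixed in the world has none). Each returns a list of dicts, best first, with "conf" (0 to 1); they miss things now and then, are a little off and sometimes report something else, mostly with a low value. They report only what shows in the picture. A call takes as long as a camera call.
- r.find_in(thing, picture): "centre" ([column, row] in pixels, amid what is visible of it).
- r.tip_of(thing, picture): "centre" ([column, row] in pixels: a listed point, or the origin of a listed thing).
The state is a dict: "t": time; "joint_positions": joint angles; "joint_velocities": joint speeds; "effort": joint torques, N m; "tool_pos": TCP position; "ee_rot": TCP orientation; "force": force on the tool from outside, world axes, zero at the start; "torque": the same for the moment, N m; "gripper_width": finger opening in m.
Only numpy, scipy, OpenCV 4.12 (cv2) and the standard library are available. Lean on these libraries where they do the work, as an engineer would, in place of code of your own. Each camera call takes 0.05 s, during which the arm holds its last target.

## Working session

There is one attempt and no reset: what is moved stays moved. The work goes in short steps, Python scripts to look and compute and a tool call to move; the robot and the scene stay as the last step left them, time stands still between calls to the robot, and variables do not carry over. Pictures are saved under pics/ and viewed, and the job is handed in when it is done.

Besides the shell and the picture viewer there is one more tool, called after "Call:" by a JSON object that holds its "api" and its "payload". drive_tool: Moves the arm, as the interface text tells. Its arguments: {"type":"object","properties":{"motion":{"type":"array"},"newtons":{"type":"number"}},"required":["motion"]}

```bash
mkdir -p pics
cat > h.py <<'E'
import numpy as np,cv2
from plant import r
def pt(p,u,v,z=None,d=None):
    K=p["camera_matrix"];T=np.linalg.inv(p["world_to_cam"])
    ray=np.array([(u-K[0,2])/K[0,0],(v-K[1,2])/K[1,1],1])
    w=T[:3,:3]@ray;o=T[:3,3]
    if z is not None: return o+w*(z-o[2])/w[2]
    return o+w*(d if d else p["depth"][int(round(v)),int(round(u))])
def save(p,n): cv2.imwrite("pics/"+n,p["color"][:,:,::-1])
E
python3 - <<'E'
from h import *
s=r.read_state();print(s["t"],s["tool_pos"],s["ee_rot"],s["gripper_width"],s["force"])
for n in ["scene","side"]:
    p=r.camera(n);save(p,n+"0.png")
    for th in ["slack_head","held_head","slack_gauge","held_gauge","slack_anchor","held_anchor"]:
        for q in r.tip_of(th,p)[:2]:
            u,v=q["centre"];print(n,th,round(q["conf"],2),np.round([u,v]),np.round(pt(p,u,v),3), np.round(pt(p,u,v,z=.152),3) if 'head' in th else '')
E
```

```text
0.0 [ 6.49463611e-01 -4.49056366e-05  2.40450583e-01] [[-3.53227524e-05  9.99998083e-01 -1.95777823e-03]
 [ 9.99999994e-01  3.51252189e-05 -1.00931046e-04]
 [-1.00862085e-04 -1.95778179e-03 -9.99998078e-01]] 0.0868110916100125 [-0.09454611 -0.23177017  0.17717674]
scene slack_head 0.71 [247. 236.] [ 0.484 -0.186  0.151] [ 0.485 -0.187  0.152]
scene held_head 0.59 [353. 251.] [ 0.712 -0.022  0.025] [ 0.734 -0.098  0.152]
scene held_gauge 0.49 [326. 185.] [ 0.607 -0.002  0.23 ] 
scene slack_anchor 0.98 [258. 259.] [ 0.505 -0.189  0.06 ] 
scene held_anchor 0.84 [324. 198.] [0.565 0.079 0.067] 
side slack_head 0.56 [383. 145.] [ 0.482 -0.182  0.152] [ 0.482 -0.182  0.152]
side held_head 0.64 [313. 233.] [0.544 0.15  0.152] [0.544 0.15  0.152]
side slack_gauge 0.7 [316. 225.] [0.562 0.094 0.107] 
side held_gauge 0.54 [316. 232.] [0.538 0.145 0.153] 
side held_gauge 0.38 [316. 224.] [0.561 0.095 0.111] 
side slack_anchor 0.58 [373. 186.] [ 0.485 -0.119  0.058] 
side held_anchor 0.62 [316. 260.] [0.535 0.162 0.073]
```

View pics/scene0.png

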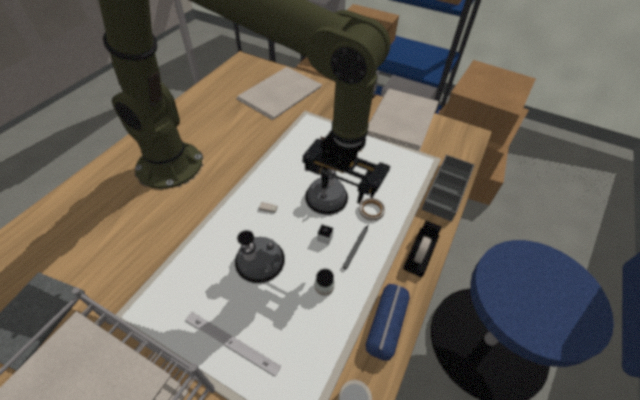

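View pics/side0.png

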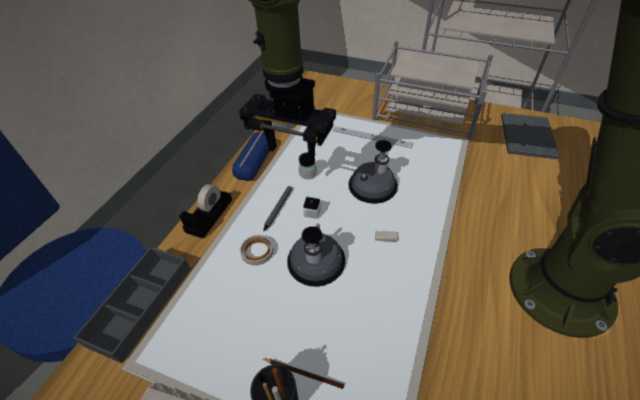

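The scene view shows the right anchor's head at about (247,236) and the left anchor partly behind the gripper. The side view shows the heads at (383,146) and (312,233). I'll zoom in on the pins.

Run:
```python
import cv2,numpy as np
a=cv2.imread("pics/side0.png");b=cv2.imread("pics/scene0.png")
f=lambda i,x,y:cv2.resize(i[y:y+75,x:x+90],None,fx=4.2,fy=4,interpolation=cv2.INTER_CUBIC)
o=np.vstack([np.hstack([f(a,330,130),f(a,270,210)]),np.hstack([f(b,215,215),f(b,290,150)])])
o=cv2.convertScaleAbs(o,alpha=1.7)
cv2.imwrite("pics/z.png",o)
```

```text
(no output)
```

View pics/z.png

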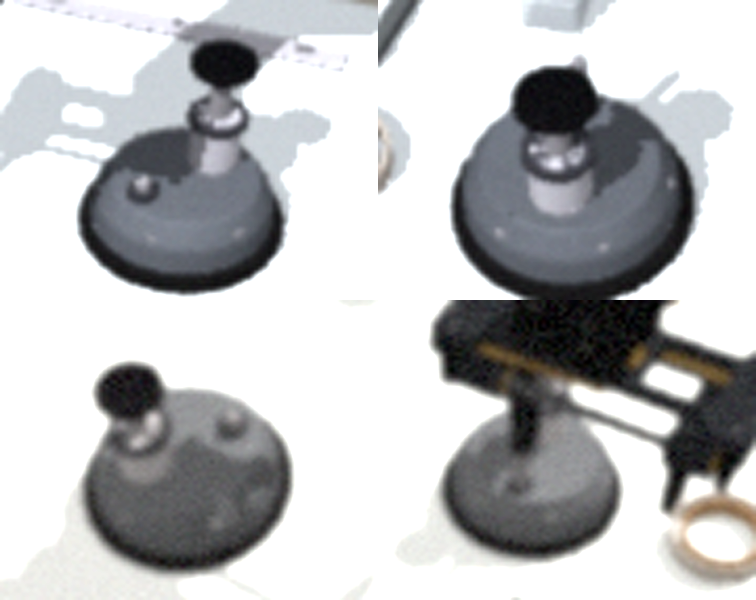

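Run:
```python
from h import *
for n in ["scene","side"]:
    p=r.camera(n);K=p["camera_matrix"];T=np.linalg.inv(p["world_to_cam"])
    d=p["depth"];v,u=np.mgrid[:400,:640]
    c=np.stack([(u-K[0,2])/K[0,0]*d,(v-K[1,2])/K[1,1]*d,d],-1)
    w=c@T[:3,:3].T+T[:3,3]
    m=(d>0)&(np.hypot(w[...,0]-.484,w[...,1]+.185)<.045)&(w[...,2]>.143)&(w[...,2]<.165)
    q=w[m];print(n,m.sum(),q.mean(0),np.median(q[:,2]),q.min(0),q.max(0),(q.min(0)+q.max(0))/2)
    m=(d>0)&(np.hypot(w[...,0]-.484,w[...,1]+.185)<.12)&(w[...,2]>.062)&(w[...,2]<.09)
    q=w[m];print(len(q),q.mean(0))
    for th in ["slack_gauge"]:
        for k in r.find_in(th,p)[:3]: print(k, pt(p,*k["centre"]))
p=d
```

```text
scene 212 [ 0.48289316 -0.19280979  0.15115125] 0.15139037414469958 [ 0.45986673 -0.21289034  0.14476168] [ 0.50174752 -0.17043509  0.15508014] [ 0.48080713 -0.19166272  0.14992091]
386 [ 0.50356371 -0.174782    0.0661629 ]
side 157 [ 0.48297003 -0.18135242  0.15116668] 0.15179654628314632 [ 0.46252561 -0.20464876  0.14357085] [ 0.50439648 -0.16276051  0.15611682] [ 0.48346105 -0.18370463  0.14984384]
420 [ 0.49587474 -0.16046379  0.06646151]
```

Call:
{"api": "drive_tool", "payload": {"motion": [[1,[-0.03,-0.03,0],[0,0,0]],[1,[-0.07,-0.06,0],[0,0,0]],[1,[-0.11,-0.1,0],[0,0,0]],[1,[-0.15,-0.135,0],[0,0,0]],[1,[-0.187,-0.166,0],[0,0,0]],[1,[-0.187,-0.166,0.02],[0,0,0]],[1,[-0.187,-0.166,0.04],[0,0,0]],[1,[-0.187,-0.166,0.04],[0,0,0]],[1,[-0.187,-0.166,0.04],[0,0,0]]], "newtons": 20}}

```text
t: 2.02
tool_pos: [0.4845, -0.1871, 0.2024]
ee_rot: [[-0.0, 1.0, 0.001], [1.0, 0.0, -0.0], [-0.0, 0.001, -1.0]]
force: [0.4, 0.1, 0.4]
gripper_width: 0.005
```

Run:
```python
from h import *
s=r.read_state();print(s["t"],s["tool_pos"],s["gripper_width"],s["force"])
L=[]
for n in ["wrist","side"]:
    p=r.camera(n);L.append(p["color"][:,:,::-1])
    if n=="wrist":
        K=p["camera_matrix"]
        for P in ([.483,-.187,.152],[.483,-.192,.152],[.483,-.182,.152]):
            c=p["world_to_cam"]@np.r_[P,1];th=np.arctan2(np.hypot(c[0],c[1]),c[2]);k=th/np.hypot(c[0],c[1])
            print(P,K[0,2]+K[0,0]*k*c[0],K[1,2]+K[1,1]*k*c[1])
cv2.imwrite("pics/w1.png",L[0]);
cv2.imwrite("pics/s1.png",cv2.resize(L[1][80:230,280:480],None,fx=4,fy=4,interpolation=cv2.INTER_CUBIC))
```

```text
2.025 [ 0.48451335 -0.18706262  0.20239539] 0.005029520875468172 [0.40162042 0.09467054 0.41777315]
[0.483, -0.187, 0.152] 317.2780478769781 231.80721893228227
[0.483, -0.192, 0.152] 317.2928152042293 238.57069886463245
[0.483, -0.182, 0.152] 317.2637015938878 224.91899370638046
```

View pics/w1.png

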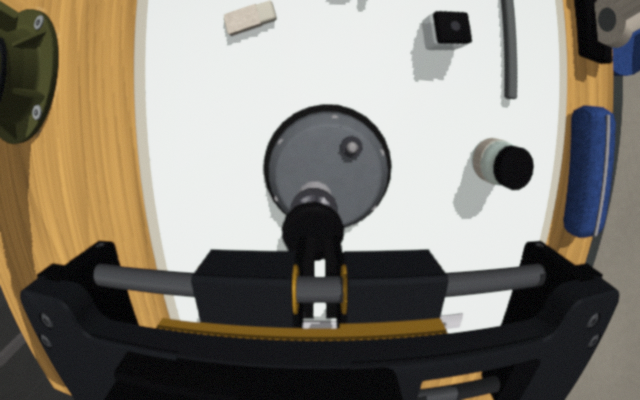

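View pics/s1.png

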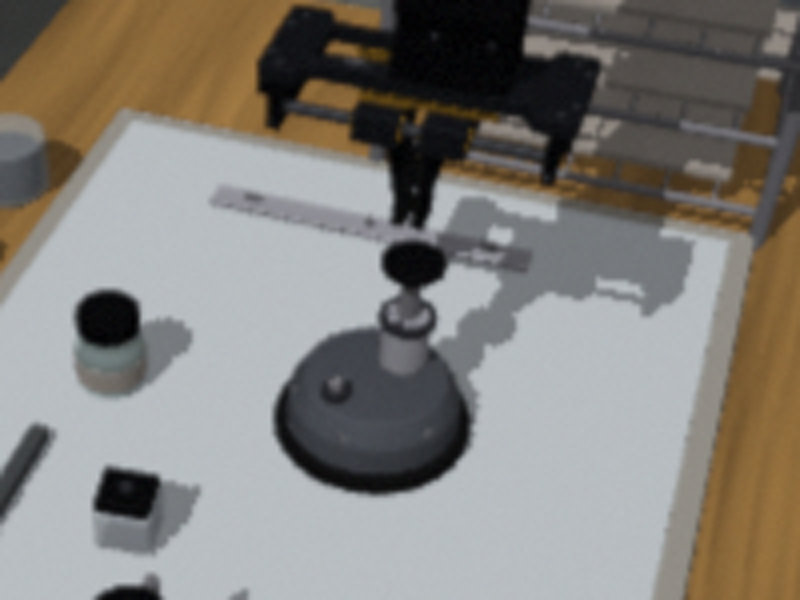

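The wrist view shows the head centred near (313,230), within 3 mm of the prediction, and the pin at (351,147). I'll correct x by -4 mm and make a first press.

Call:
{"api": "drive_tool", "payload": {"motion": [[1,[0,-0.004,0.01],[0,0,0]],[1,[0,-0.004,0.02],[0,0,0]],[1,[0,-0.004,0.028],[0,0,0]],[1,[0,-0.004,0.036],[0,0,0]],[1,[0,-0.004,0.044],[0,0,0]],[1,[0,-0.004,0.05],[0,0,0]],[1,[0,-0.004,0.054],[0,0,0]],[1,[0,-0.004,0.055],[0,0,0]],[1,[0,-0.004,0.055],[0,0,0]]]}}

```text
t: 3.25
tool_pos: [0.4797, -0.1869, 0.1476]
ee_rot: [[0.0, 1.0, -0.001], [1.0, -0.0, 0.0], [0.0, -0.001, -1.0]]
force: [-4.5, 1.9, 10.6]
gripper_width: 0.0003
```

Run:
```python
from h import *
s=r.read_state();print(s["t"],s["tool_pos"],s["gripper_width"],s["force"])
p=r.camera("side")["color"][:,:,::-1]
cv2.imwrite("pics/s2.png",cv2.resize(p[80:230,280:480],None,fx=4,fy=4,interpolation=cv2.INTER_CUBIC))
```

```text
3.25 [ 0.47972836 -0.18692985  0.14755705] 0.0003130613229018574 [-4.46720506  1.88085044 10.56191719]
```

View pics/s2.png

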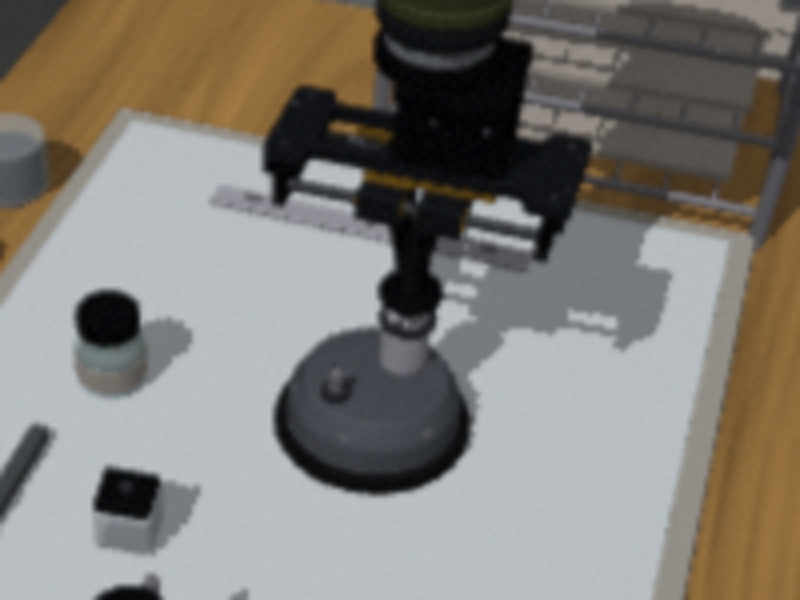

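The plunger is down nearly to the stop and the pin has risen slightly. I'll press a little further to confirm the stop.

Call:
{"api": "drive_tool", "payload": {"motion": [[1,[0,0,0.001],[0,0,0]],[1,[0,0,0.002],[0,0,0]],[1,[0,0,0.003],[0,0,0]],[1,[0,0,0.003],[0,0,0]]]}}

```text
t: 3.8
tool_pos: [0.4798, -0.1869, 0.1472]
ee_rot: [[0.0, 1.0, 0.0], [1.0, -0.0, 0.0], [0.0, 0.0, -1.0]]
force: [-10.2, 3.7, 24.7]
gripper_width: 0.0004
```

The force climbs to 25 N with no further travel, so this is the bottom stop. Next: release fully, then do two more strokes.

Call:
{"api": "drive_tool", "payload": {"motion": [[1,[0,0,-0.012],[0,0,0]],[1,[0,0,-0.024],[0,0,0]],[1,[0,0,-0.036],[0,0,0]],[1,[0,0,-0.036],[0,0,0]],[1,[0,0,-0.036],[0,0,0]],[1,[0,0,-0.026],[0,0,0]],[1,[0,0,-0.018],[0,0,0]],[1,[0,0,-0.01],[0,0,0]],[1,[0,0,-0.004],[0,0,0]],[1,[0,0,-0.001],[0,0,0]],[1,[0,0,0],[0,0,0]],[1,[0,0,0],[0,0,0]]]}}

```text
t: 5.3
tool_pos: [0.4804, -0.1872, 0.1472]
ee_rot: [[0.0, 1.0, 0.001], [1.0, -0.0, -0.0], [-0.0, 0.001, -1.0]]
force: [-8.4, 2.8, 25.0]
gripper_width: 0.0006
```

Call:
{"api": "drive_tool", "payload": {"motion": [[1,[0,0,-0.012],[0,0,0]],[1,[0,0,-0.024],[0,0,0]],[1,[0,0,-0.036],[0,0,0]],[1,[0,0,-0.036],[0,0,0]],[1,[0,0,-0.036],[0,0,0]],[1,[0,0,-0.026],[0,0,0]],[1,[0,0,-0.018],[0,0,0]],[1,[0,0,-0.01],[0,0,0]],[1,[0,0,-0.004],[0,0,0]],[1,[0,0,-0.001],[0,0,0]],[1,[0,0,0],[0,0,0]],[1,[0,0,0],[0,0,0]]]}}

```text
t: 6.8
tool_pos: [0.4803, -0.1872, 0.1472]
ee_rot: [[0.0, 1.0, 0.001], [1.0, -0.0, -0.0], [-0.0, 0.001, -1.0]]
force: [-7.4, 3.4, 24.8]
gripper_width: 0.0003
```

Run:
```python
from h import *
p=r.camera("side")["color"][:,:,::-1]
cv2.imwrite("pics/s3.png",cv2.resize(p[80:230,280:480],None,fx=4,fy=4,interpolation=cv2.INTER_CUBIC))
```

```text
(no output)
```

View pics/s3.png

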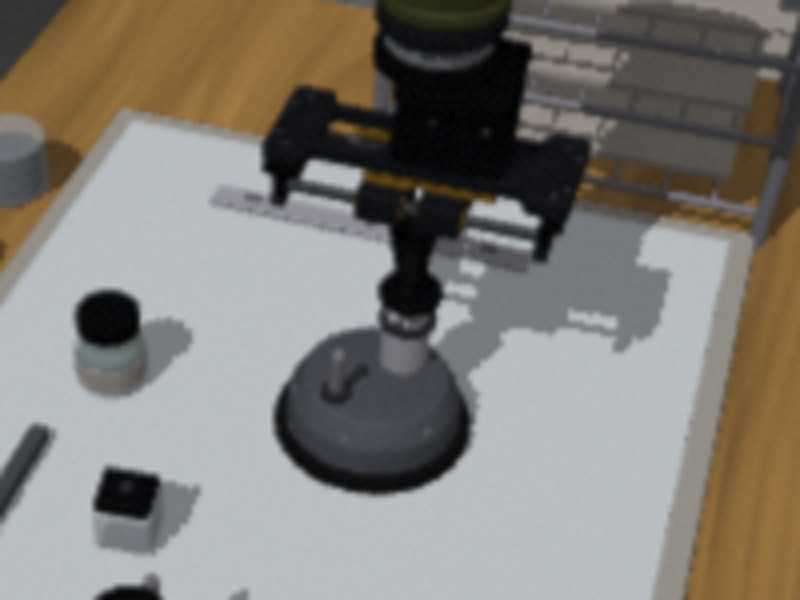

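The pin is rising: its tip is now at crop pixel (338,350), up from about (337,375). Two more strokes.

Call:
{"api": "drive_tool", "payload": {"motion": [[1,[0,0,-0.012],[0,0,0]],[1,[0,0,-0.024],[0,0,0]],[1,[0,0,-0.036],[0,0,0]],[1,[0,0,-0.036],[0,0,0]],[1,[0,0,-0.036],[0,0,0]],[1,[0,0,-0.026],[0,0,0]],[1,[0,0,-0.018],[0,0,0]],[1,[0,0,-0.01],[0,0,0]],[1,[0,0,-0.004],[0,0,0]],[1,[0,0,-0.001],[0,0,0]],[1,[0,0,0],[0,0,0]],[1,[0,0,0],[0,0,0]]]}}

```text
t: 8.35
tool_pos: [0.4803, -0.1871, 0.1472]
ee_rot: [[0.0, 1.0, 0.001], [1.0, -0.0, -0.0], [-0.0, 0.001, -1.0]]
force: [-8.8, 1.7, 24.2]
gripper_width: 0.0005
```

Call:
{"api": "drive_tool", "payload": {"motion": [[1,[0,0,-0.012],[0,0,0]],[1,[0,0,-0.024],[0,0,0]],[1,[0,0,-0.036],[0,0,0]],[1,[0,0,-0.036],[0,0,0]],[1,[0,0,-0.036],[0,0,0]],[1,[0,0,-0.026],[0,0,0]],[1,[0,0,-0.018],[0,0,0]],[1,[0,0,-0.01],[0,0,0]],[1,[0,0,-0.004],[0,0,0]],[1,[0,0,-0.001],[0,0,0]],[1,[0,0,0],[0,0,0]],[1,[0,0,0],[0,0,0]]]}}

```text
t: 9.85
tool_pos: [0.4803, -0.1871, 0.1472]
ee_rot: [[0.0, 1.0, 0.001], [1.0, -0.0, -0.0], [-0.0, 0.001, -1.0]]
force: [-9.0, 3.2, 24.6]
gripper_width: 0.0005
```

Run:
```python
from h import *
p=r.camera("side")
K=p["camera_matrix"]
for z in (.068,.078,.1,.108,.11):
    c=p["world_to_cam"]@np.r_[pt(p,280+338/4,80+395/4,z=.068)[:2],z,1];print(z,(K[1,1]*c[1]/c[2]+K[1,2]-80)*4)
p=p["color"][:,:,::-1]
cv2.imwrite("pics/s4.png",cv2.resize(p[80:230,280:480],None,fx=4,fy=4,interpolation=cv2.INTER_CUBIC))
```

```text
0.068 395.0
0.078 384.14844092657995
0.1 359.7119012530726
0.108 350.6282239880293
0.11 348.340441355767
```

View pics/s4.png

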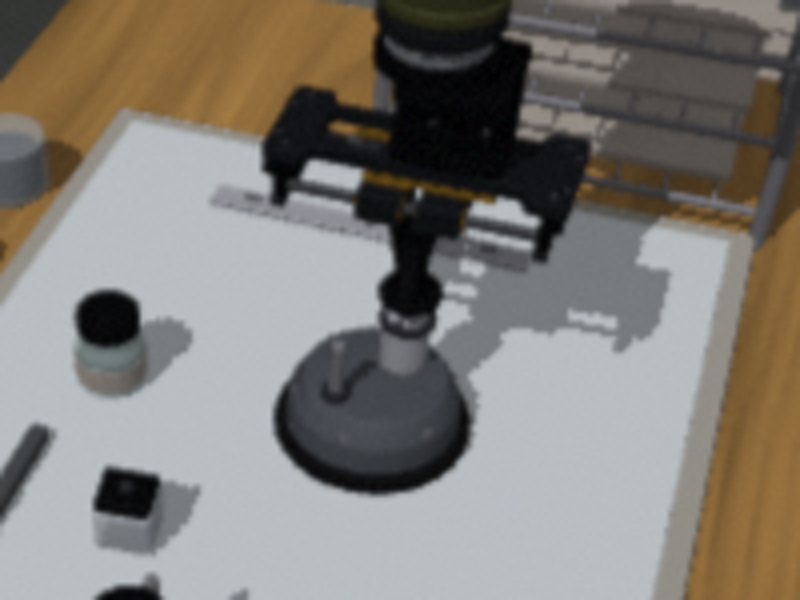

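The tip is at 341 and the rise looks saturated: two strokes added only about 8 mm. One more harmless stroke to confirm, then I'll retreat.

Call:
{"api": "drive_tool", "payload": {"motion": [[1,[0,0,-0.012],[0,0,0]],[1,[0,0,-0.024],[0,0,0]],[1,[0,0,-0.036],[0,0,0]],[1,[0,0,-0.036],[0,0,0]],[1,[0,0,-0.036],[0,0,0]],[1,[0,0,-0.026],[0,0,0]],[1,[0,0,-0.018],[0,0,0]],[1,[0,0,-0.01],[0,0,0]],[1,[0,0,-0.004],[0,0,0]],[1,[0,0,-0.001],[0,0,0]],[1,[0,0,0],[0,0,0]],[1,[0,0,0],[0,0,0]]]}}

```text
t: 11.4
tool_pos: [0.4803, -0.1871, 0.1472]
ee_rot: [[0.0, 1.0, 0.001], [1.0, -0.0, -0.0], [-0.0, 0.001, -1.0]]
force: [-8.6, 2.2, 24.2]
gripper_width: 0.0003
```

Call:
{"api": "drive_tool", "payload": {"motion": [[1,[0,0,-0.012],[0,0,0]],[1,[0,0,-0.024],[0,0,0]],[1,[0,0,-0.04],[0,0,0]],[1,[0,0,-0.07],[0,0,0]],[1,[0,0,-0.1],[0,0,0]],[1,[0,0,-0.12],[0,0,0]],[1,[0,0,-0.12],[0,0,0]],[1,[0,0,-0.12],[0,0,0]]]}}

```text
t: 12.4
tool_pos: [0.4794, -0.1868, 0.2624]
ee_rot: [[-0.0, 1.0, -0.002], [1.0, 0.0, 0.001], [0.001, -0.002, -1.0]]
force: [0.3, 0.9, -0.0]
gripper_width: 0.0005
```

Run:
```python
from h import *
L=[]
p=r.camera("side");a=p["color"][:,:,::-1]
for th in["slack_gauge","held_gauge","slack_head"]:
  for k in r.tip_of(th,p)[:2]: print(th,k,pt(p,*k["centre"]))
b=r.camera("scene")["color"][:,:,::-1]
f=lambda i,x,y,w,h:cv2.resize(i[y:y+h,x:x+w],(400,600*h//h//2*1),interpolation=cv2.INTER_CUBIC)
cv2.imwrite("pics/s5.png",cv2.resize(a[80:230,280:480],None,fx=4,fy=4,interpolation=cv2.INTER_CUBIC))
cv2.imwrite("pics/c5.png",cv2.resize(b[140:290,210:410],None,fx=4,fy=4,interpolation=cv2.INTER_CUBIC))
s=r.read_state();print(s["t"],s["force"],s["tool_pos"])
```

```text
slack_gauge {'centre': [364.0, 164.5], 'conf': 0.54} [ 0.53186619 -0.19195687  0.0615352 ]
slack_gauge {'centre': [374.5, 137.4], 'conf': 0.3} [ 0.55125693 -0.38078013  0.01600455]
held_gauge {'centre': [318.2, 224.7], 'conf': 0.44} [0.55684224 0.092184   0.10746427]
held_gauge {'centre': [276.7, 206.5], 'conf': 0.35} [0.71120174 0.01135957 0.0280576 ]
slack_head {'centre': [380.4, 145.0], 'conf': 0.63} [ 0.48803191 -0.17607972  0.15465974]
12.65 [0.22103106 0.03632237 0.61954182] [ 0.47964652 -0.18692043  0.26272137]
```

View pics/s5.png

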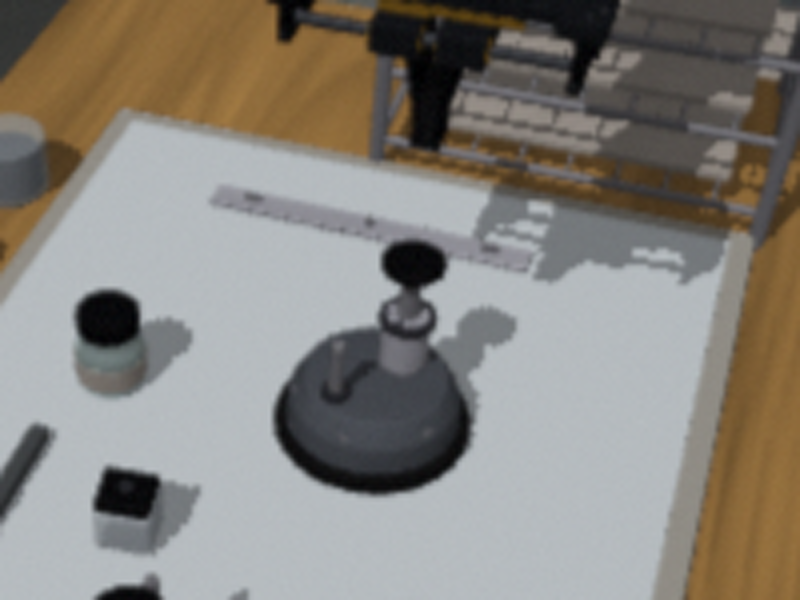

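View pics/c5.png

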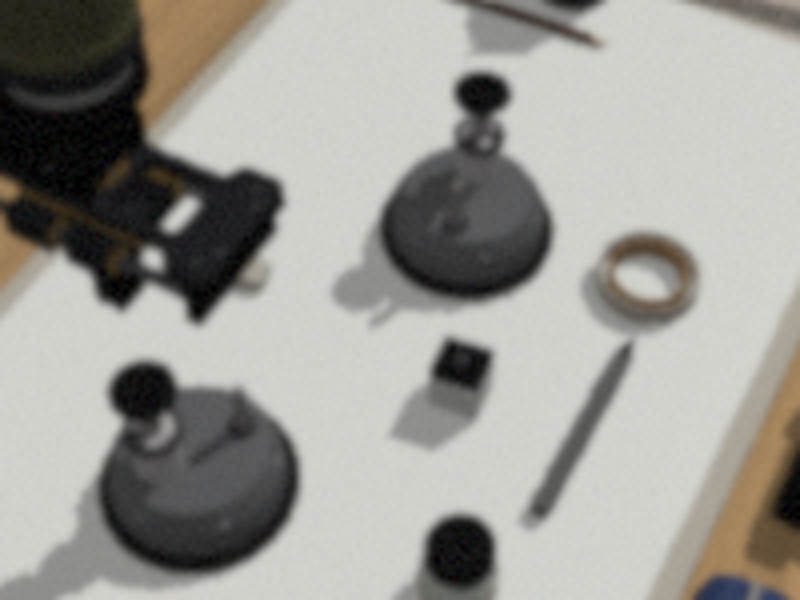

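The pin's tip did not move with the extra stroke, and the head is back up. As a last check, I'll compare both pins' tips with their projected full height.

Run:
```python
from h import *
for n in("scene","side"):
    p=r.camera(n);K=p["camera_matrix"];o=p["color"][:,:,::-1].copy()
    def pr(P):
        c=p["world_to_cam"]@np.r_[P,1];return K[0,0]*c[0]/c[2]+K[0,2],K[1,1]*c[1]/c[2]+K[1,2]
    x0,y0=(210,140) if n=="scene" else (280,80)
    big=cv2.convertScaleAbs(cv2.resize(o[y0:y0+150,x0:x0+200],None,fx=4,fy=4,interpolation=cv2.INTER_CUBIC),alpha=1.5)
    # pin base from collar pixel on collar-top plane
    bs=[(238,430),(452,225)] if n=="scene" else [(337,392)]
    for b in bs:
        q=pt(p,x0+b[0]/4,y0+b[1]/4,z=.068)
        t=[[round((a-c)*4) for a,c in zip(pr([q[0],q[1],z]),(x0,y0))] for z in (.068,.08,.09,.1,.11)]
        print(n,q,t)
        for k in t: cv2.circle(big,(k[0]+14,k[1]),2,(0,0,255),-1)
    cv2.imwrite("pics/f_%s.png"%n,big[(300 if n=="side" else 50):(450 if n=="side" else 550)] if n=="scene" else big)
```

```text
scene [ 0.51705343 -0.14728512  0.068     ] [[238, 430], [237, 420], [235, 412], [234, 404], [233, 396]]
scene [0.55882604 0.08265711 0.068     ] [[452, 225], [453, 215], [453, 206], [453, 197], [454, 188]]
side [ 0.51336339 -0.13234157  0.068     ] [[337, 392], [338, 379], [339, 368], [340, 357], [341, 345]]
```

View pics/f_scene.png

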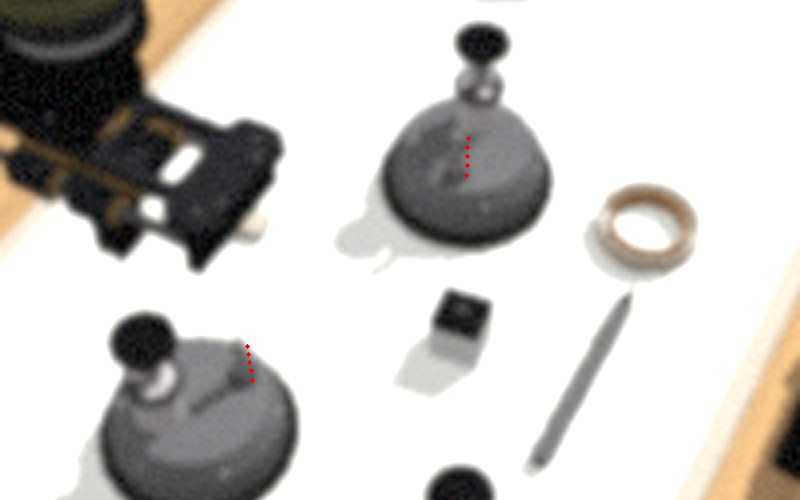

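View pics/f_side.png

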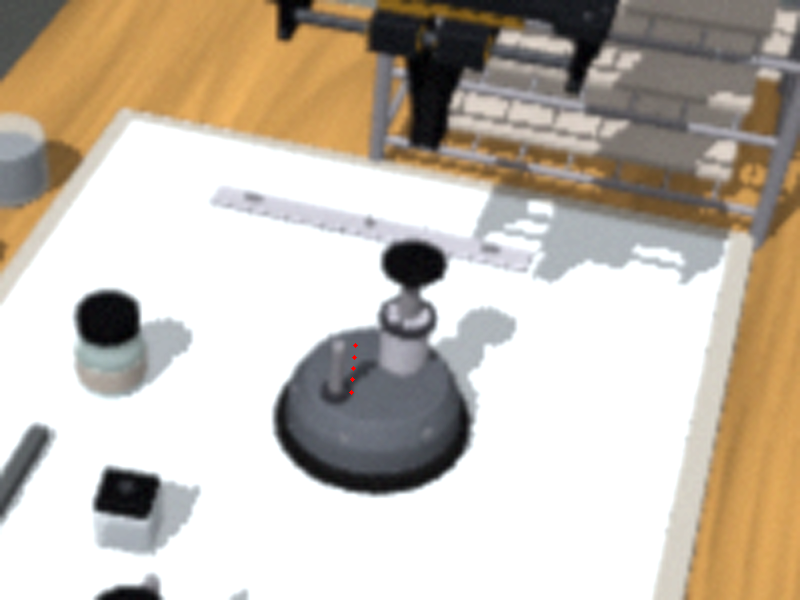

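The pin matches the projection for 42 mm out in both views (the red dots run from the collar to the full-out tip). I'm handing in.

```bash
python3 -c "
from h import *
print(r.hand_in())"
```

```text
the job is handed in; nothing more can be done
None
```

The leaked anchor was the right-hand one. I pressed its plunger home six times with closed fingertips, letting it spring back fully each time, and then raised the tool clear. The job was handed in at about 13 s, with no verdict reported.

- **Strokes:** Each press ended against the bottom stop, with the fingertips at 0.128 m and about 25 N of downward force, plus up to about 10 N sideways. The first press was made in two steps.
- **Gauge pin:** In both the side and scene views the pin's tip sits where a pin 42 mm out of its collar should appear. I saw no rise between the fifth and sixth strokes, so the pin is at its limit.
- **Plunger and surroundings:** The leaked anchor's plunger head is back at its rest height. The wrist force is near zero, and nothing else looked moved in the parts of the pictures I checked.
- **Checks that disagreed:** The two cameras placed the plunger head about 5–10 mm apart in y. I used the average, and the wrist camera confirmed it. The depth reading at the thin pin was unreliable (it picked up the background), so I judged the pin height by projection instead.

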